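Fit the splined handwheel and clamp the brass blank

ROBOT

A 7-joint arm with a two-finger parallel gripper is mounted at the origin on a cart in front of the work surface, level with it; the furniture and walls round the work are solid. World frame = base frame: x ahead of the robot, y to its left, z up, the work surface at z = 0. Lengths are in m, angles in rad, forces in N, time in s.
With the tool pointing down it reaches from about 0.4 to 0.85 m from the base axis. Payload 4.5 kg.
Tool frame: the origin (TCP) lies at the centre of the arm's flange, where the gripper is bolted on; the fingertips stand 166 mm ahead of it and the grasp point (between the pads) lies 147 mm ahead of it (r.grip_depth is the distance from the TCP to the grasp point, in m); z points along the fingers, y is the line along which they close (so a half turn about z gives the same grasp; the last joint's range is limited). The gripper opens to 88 mm and grips with 3 to 60 N. Pads are 18 mm wide; open, the fingers measure 123 mm over their backs; the gripper's body (75 mm by 187 mm) begins 45 mm behind the grasp point.
Start: joints at [-1.084, 0.689, -0.195, 1.565, 0.157, 0.902, -0.215], TCP at [0.273, 0.562, 0.405] pointing down, gripper open.
Joint ranges: [-3.01, 3.01], [-0.46, 2.08], [-1.47, 1.51], [0.13, 2.56], [-1, 4.14], [0.04, 2.09], [-2.66, 2.66]. Speed limits (rad/s): [2.57, 2.57, 3.14, 3.14, 3.14, 3.14, 3.14].

INTERFACE

Orientations are given as a unit quaternion [x, y, z, w].
In Python, from plant import status, cams, r, finder gives the robot as it stands.
- The arm moves only by the tool play_rows, never from a script. Its argument "rows" is a list of rows, each a list of 7 numbers: the opening in per cent of the stroke, from 0 (shut) to 100 (fully open), then the shift along the tool's x, y, z in m, then the turn, a rotation vector about the tool's x, y, z in degrees. A call has 1 to 8 rows; each row shifts and turns the commanded pose from where the row before left it, along the tool's axes as they then stand; what a row does not reach is not made up. A row lasts 1/8 s, in which the tool goes at most 62.5 mm and 10.7 degrees, less where a joint would pass 70% of its speed; a pose out of reach is approached as far as the arm can. A call with a gripper value outside its range is refused whole. The fingers move at their own pace and stop on an object; "grip_force" is the grip in N (left out, the last holds). Time passes only in rows, so rows that do not move let the fingers close. It gives the time, the measured TCP pose, the force, the opening and the grip force at its end, in the units of the state.
- status.get_state(): the state, without advancing time (a new reading comes with each control period).
- cams.snapshot(name): name is "side" or "top" or "wrist"; returns the picture (480x640x3 uint8, red, green, blue); there is no depth.
- cams.camera_params(name): a dict with "vfov" (degrees; the focal length in pixels is half the picture's height over the tangent of half this angle, whatever the lens; pixels are square), "cx", "cy" (the principal point, pixels), "distortion" ([k1, k2, p1, p2, k3] as OpenCV has them; the pictures are not rectified), "R" (3x3) and "t" (3): a world point X has camera coordinates R X + t; the wrist camera has in their place "tool_from_camera" (4x4, takes a point from camera to tool coordinates, whose origin is the TCP and whose axes are the flange's). Camera axes: x right, y down, z forward; pixel columns grow to the right and rows downward; lengths in m; the calibration is good to about 2 mm. A picture is of the moment at which its call begins: read the wrist's pose just before it. camera_params takes no time and is no camera call.
- r.finish_job(): hands the job in; it is judged then, once.
Trained networks look in the newest picture that a camera, given by its name, has taken for a name from the list of things; names that differ only in an ending like _2 or _b are one class to them, and where a whole thing is asked for, a point or a joint stands for the part that bears it (a point fixed in the world has none). Each returns a list of dicts, best first, with "score" (0 to 1); they miss things now and then, are a little off and sometimes report something else, mostly with a low value. They report only what shows in the picture. A call takes as long as a camera call. They do not tell look-alikes from the thing itself.
- finder.spot_in(camera, label): "at" ([x, y, z] in m, in the coordinates of the camera as it stood for that picture, good to about 4 mm: the middle of the surface that is visible of it).
- finder.regions_of(camera, label): "mask" (480x640 bool, what is visible of it).
The state is a dict: "clock": time; "q": joint angles; "qd": joint speeds; "joint_torque": joint torques, N m; "tool_pos": TCP position; "eef_rot": TCP orientation; "contact_force": force on the tool from outside, world axes, zero at the start; "moment": the same for the moment, N m; "opening": opening from 0.0 (shut) to 1.0 (fully open); "finger_force": force on a finger pad.
Only numpy, scipy, OpenCV 4.12 (cv2) and the standard library are available. Lean on these libraries where they do the work, as an engineer would, in place of code of your own. Each camera call takes 0.05 s, during which the arm holds its last target. There are 200 camera calls.

TASK

Get the brass blank ready for engraving: take the loose handwheel, push its splined bore fully home onto the upright splined shaft of the swing clamp (rock it under a light push until the teeth meet), then turn the clamp clockwise with the wheel until its lever holds the blank tight and flat against the fence. Let go and leave the wheel on the shaft; do not push the lever itself, and leave the jar, the round box and the paste tin where they are.

Things in the scene. Friction and masses are not known exactly. Their poses are not given: they have to be found in the camera images.
- wheel_grip (a point): Loose steel handwheel, 0.45 kg, 100 mm tall, standing upright on its hub. This point is the centre of the aluminium bar grip on top: 60 mm long along own x, 30 mm wide along y, 36 mm tall, top 18 mm above the point; hub underside 82 mm below it. z is the wheel's axis, up. Below the grip: hub 62 mm across, 64 mm tall; rim 132 mm across, its middle 18 mm above the hub's underside.
- wheel_bore (a point): Centre of the mouth of the handwheel's bore, in the hub's underside, axes as wheel_grip. The bore opens downwards, is 58 mm deep and blind, with six inner teeth from 4 mm up; 31 mm between opposite teeth, 48 mm between opposite gaps. The teeth are evenly spaced, so it meshes at every 60 degrees; how they stand relative to the bar grip is not given and not visible from above.
- shoulder (a point): Centre of the flat shoulder at the foot of the clamp's upright splined shaft, on its axis, 44 mm above the desk; it turns with the shaft. Fully home, the hub sits on it (wheel_grip 82 mm above this point). Six splines, 7 mm wide, 44 mm across the tips, rise 36 mm from it. They are evenly spaced, at no stated angle to the lever.
- shaft_tip (a point): Top centre of the splined shaft, 52 mm above the shoulder. Above the splines goes a smooth round pilot, 28 mm across and 16 mm tall, its last 8 mm tapering to 18 mm. Slipped over the pilot, the hub stops on the spline ends (hub underside 32 mm above the shoulder) and drops only within about 6 degrees of a matching angle: rock it under a light push, up to 30 degrees either way.
- swing_clamp (a joint): Turn of the shaft with its lever, rad, growing clockwise seen from above: 0 is wide open, about 1.10 is the lever tight on the blank with the blank flat against the fence. The start is 0 to 0.45. It stays where it is left: turning it takes 0.7 N m.
- nose (a point): Centre of the round upright nose (24 mm across, 18 mm tall) at the end of the lever, 90 mm from the shaft's axis and 31 mm above the desk; the lever is 20 mm wide.
- lever: The clamp's turning part: the splined shaft and the dark steel lever with its nose, which swings just above the bed. The origin lies on the shaft's axis at desk height.
- blank: Loose brass block to be held, 40 x 60 x 22 mm, 0.25 kg, lying in the clamp between lever and fence, 40 mm being the width that is gripped. Origin at the centre of its underside, z up; own x points to the fence, own y along it.
- vice: The clamp's fixed grey bed with its steel fence, top 48 mm above the desk. Origin on the shaft's axis at desk height; the face for the blank is at own x = +52 mm, own y = 42 to 128 mm. The bed, 18 mm thick, spans own x -45 to 68, y -48 to 128 mm. At joint 1.10 the lever points along own +y; at joint q, 1.10 - q rad counterclockwise (from above) of that.
- jar: White square jar, 78 x 78 x 75 mm, bystander. Origin at the centre of its underside.
- round_box: Pale round box, 71 mm across, 30 mm tall, bystander. Origin at the centre of its underside.
- paste_tin: Low round pale tin, 66 mm across, 22 mm tall, bystander. Origin at the centre of its underside.
Things that resemble listed ones, but are neither listed nor needed, are in the scene too. Several things have the shape of the blank; the one meant has the colours described above.

How it is judged:
On the way, in this order (a step that is already met when the one before it is completed fails the run):
1. the handwheel is meshed and fully home on the splined shaft (z of wheel_grip in the frame of shoulder between 0.077 and 0.086 m and horizontal distance between wheel_grip and shoulder below 0.006 m and angle between wheel_grip's own z axis and vertical below 0.06 rad), for 0.2 s.
2. the wheel still home, the lever presses the blank against the fence (all of step 1 and contact force between lever and blank above 1 N and x of blank in the frame of vice above 0.0295 m and value of joint swing_clamp above 1.04 rad), for 0.2 s.
At the end, for the whole second after the job is handed in: Wheel on the shaft, hub within 4 mm of the shoulder, 6 mm of the axis, upright within 0.06 rad; lever presses the blank with over 1 N, blank within 2.5 mm of the fence; joint 1.04 to 1.18; blank flat within 0.06 and square to the fence within 0.08 rad; at rest (all of step 2 and value of joint swing_clamp below 1.18 rad and angle between the x axis of blank and the x axis of vice, either way round below 0.08 rad and angle between blank's own z axis and vertical below 0.06 rad and linear speed of blank below 0.02 m/s and velocity of joint swing_clamp below 0.05 rad/s); the robot touches nothing.
It fails at once if the jar is knocked or shifted more than 25 mm (distance of jar from where it was at the start of the episode above 0.025 m).
It fails at once if the round box is knocked or shifted more than 25 mm (distance of round_box from where it was at the start of the episode above 0.025 m).
It fails at once if the paste tin is knocked or shifted more than 25 mm (distance of paste_tin from where it was at the start of the episode above 0.025 m).
It fails at once if the robot pushes the lever or shaft itself, not through the wheel (contact force between any of the fingers, the arm and lever above 2 N).
It also fails if it takes over 72 s, if anything falls off the work surface, if the arm or the gripper's body presses on something with over 40 N, if the wrist force passes 120 N, or if a joint passes its speed limit or range.

## Working session

There is one attempt and no reset: what is moved stays moved. The work goes in short steps, Python scripts to look and compute and a tool call to move; the robot and the scene stay as the last step left them, time stands still between calls to the robot, and variables do not carry over. Pictures are saved under pics/ and viewed, at most 10 in all, crops included, and the job is handed in when it is done.

Besides the shell and the picture viewer there is one more tool, called after "Request:" as a command line: name --pt "numbers of a row" for each row, then --argument value for the rest. play_rows: Moves the arm, as the interface text tells. Its arguments: {"type":"object","properties":{"rows":{"type":"array","items":{"type":"array","items":{"type":"number"}}},"grip_force":{"type":"number"}},"required":["rows"]}

```bash
mkdir -p pics; ls
cat > h.py <<'E'
import numpy as np, cv2
from scipy.spatial.transform import Rotation as Rn
from plant import status, cams, r, finder
def tool():
    s=status.get_state(); T=np.eye(4); T[:3,:3]=Rn.from_quat(s['eef_rot']).as_matrix(); T[:3,3]=s['tool_pos']; return T
def w_from_c(cam,T=None):
    p=cams.camera_params(cam)
    if cam=='wrist': return (tool() if T is None else T)@np.array(p['tool_from_camera'])
    M=np.eye(4); M[:3,:3]=p['R']; M[:3,3]=p['t']; return np.linalg.inv(M)
def K(cam):
    p=cams.camera_params(cam); f=240/np.tan(np.radians(p['vfov'])/2)
    return np.array([[f,0,p['cx']],[0,f,p['cy']],[0,0,1]]),np.array(p['distortion'],float)
def onplane(cam,uv,z,T=None):
    k,d=K(cam); M=w_from_c(cam,T)
    n=cv2.undistortPoints(np.array(uv,float).reshape(-1,1,2),k,d).reshape(-1,2)
    ray=np.c_[n,np.ones(len(n))]@M[:3,:3].T; o=M[:3,3]
    return o+ray*((z-o[2])/ray[:,2])[:,None]
def proj(cam,X,T=None):
    k,d=K(cam); C=np.linalg.inv(w_from_c(cam,T))
    return cv2.projectPoints(np.array(X,float).reshape(-1,1,3),cv2.Rodrigues(C[:3,:3])[0],C[:3,3],k,d)[0].reshape(-1,2)
def spots(cam,labels,T=None):
    M=w_from_c(cam,T)
    for l in labels:
        for q in finder.spot_in(cam,l)[:4]:
            X=M@np.r_[q['at'],1]; print(cam,l,round(q['score'],2),X[:3].round(3),proj(cam,X[:3],T).round()[0])
def save(im,n): cv2.imwrite('pics/'+n,cv2.cvtColor(im,cv2.COLOR_RGB2BGR))
E
python3 - <<'E'
from h import *
print(status.get_state())
for c in ('top','side'):
    save(cams.snapshot(c),c+'0.png')
    spots(c,['wheel_grip','lever','nose','blank','vice','jar','round_box','paste_tin'])
E
```

```text
pics
{'clock': 0.0, 'q': array([-1.08422509,  0.68995296, -0.19452432,  1.56634742,  0.15730982,
        0.90251385, -0.21507032]), 'qd': array([ 0.00101347, -0.00011248,  0.00252428,  0.00179737,  0.00045368,
        0.00138165, -0.00103771]), 'joint_torque': array([-3.42812800e-04, -5.27566910e+01, -1.26688946e+00, -1.53428042e+01,
       -5.26316918e-02,  6.83962295e-03,  1.81807491e-04]), 'tool_pos': array([0.27328783, 0.56171183, 0.40392849]), 'eef_rot': array([ 2.24394104e-01,  9.74498051e-01, -9.03753519e-04, -1.36561912e-04]), 'contact_force': array([-1.08627056, -0.16079209,  0.11756495]), 'moment': array([ 0.03638357,  0.02137337, -0.0150917 ]), 'finger_force': 0.0, 'opening': 1.0030052556193738}
top wheel_grip 0.63 [0.518 0.117 0.023] [264. 263.]
top lever 0.88 [ 0.482 -0.17   0.043] [383. 279.]
top nose 0.83 [ 0.476 -0.172  0.043] [384. 282.]
top nose 0.48 [0.522 0.111 0.024] [266. 262.]
top blank 0.87 [ 0.494 -0.093  0.038] [351. 274.]
top blank 0.84 [0.39  0.045 0.019] [293. 317.]
top blank 0.62 [ 0.48  -0.17   0.042] [383. 281.]
top vice 0.94 [ 0.487 -0.152  0.018] [375. 278.]
top vice 0.2 [ 0.477 -0.171  0.046] [384. 282.]
top jar 0.78 [0.693 0.157 0.077] [246. 187.]
top round_box 0.68 [ 0.432 -0.359  0.03 ] [461. 301.]
top paste_tin 0.75 [ 0.668 -0.299  0.023] [435. 205.]
side wheel_grip 0.62 [0.519 0.093 0.029] [284. 227.]
side lever 0.94 [ 0.474 -0.193  0.045] [316. 311.]
side lever 0.68 [0.516 0.096 0.03 ] [282. 226.]
side nose 0.57 [ 0.477 -0.196  0.038] [318. 314.]
side nose 0.23 [ 0.659 -0.309  0.022] [431. 331.]
side blank 0.65 [ 0.49  -0.1    0.039] [305. 280.]
side blank 0.56 [0.383 0.041 0.02 ] [235. 259.]
side vice 0.74 [ 0.66  -0.308  0.021] [431. 331.]
side vice 0.67 [ 0.482 -0.187  0.016] [318. 318.]
side round_box 0.57 [ 0.427 -0.368  0.031] [331. 395.]
side round_box 0.54 [0.694 0.134 0.062] [345. 189.]
side paste_tin 0.79 [ 0.66  -0.309  0.02 ] [431. 331.]
```

View pics/top0.png

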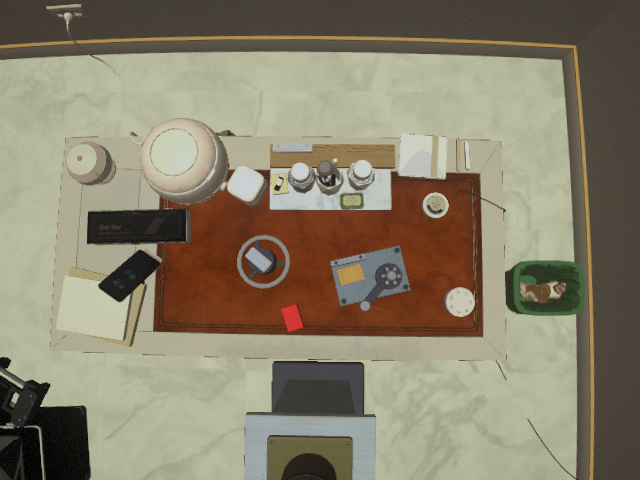

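View pics/side0.png

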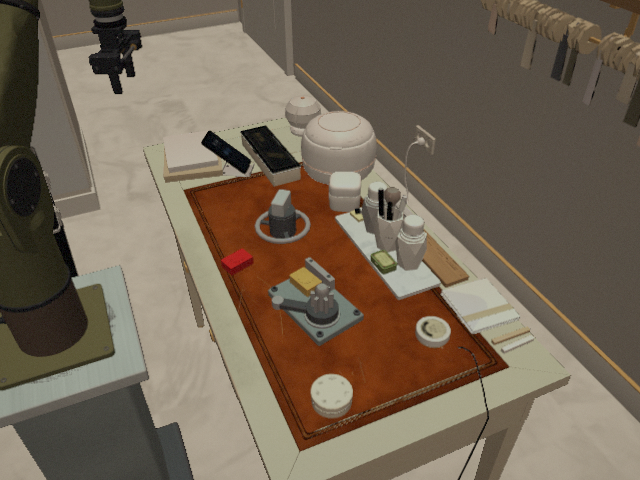

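The wheel stands at top (262,262). The clamp's shaft is at (390,274) and its nose at (366,306). Two things have the blank's shape: the yellow brass block at (351,274) inside the clamp, and the red block at (292,318) on the desk. The brass one fits both the colour and the place. I'll work out poses and plan a look with the wrist camera.

Run:
```python
from h import *
print('rim c',onplane('top',[(263,262)],.018),'griptop',onplane('top',[(260,259)],.1))
print('shaft',onplane('top',[(391,273)],.09),'nose',onplane('top',[(366,306)],.04))
print(w_from_c('top')[:3,3], w_from_c('side')[:3,3])
print(np.array(cams.camera_params('wrist')['tool_from_camera']).round(3),cams.camera_params('wrist')['vfov'])
print(tool().round(3))
im=cams.snapshot('top'); save(cv2.resize(im[235:335,230:430],None,fx=4,fy=4,interpolation=2),'crop1.png')
```

```text
rim c [[0.5209964  0.11996836 0.018     ]] griptop [[0.5229002  0.11440613 0.1       ]]
shaft [[ 0.49613924 -0.18200043  0.09      ]] nose [[ 0.41929486 -0.12988909  0.04      ]]
[ 0.45851753 -0.04491486  1.09520718] [ 0.18813603 -0.87738977  0.82570781]
[[-0.    -0.948 -0.317  0.083]
 [ 1.     0.    -0.001  0.001]
 [ 0.001 -0.317  0.948  0.02 ]
 [ 0.     0.     0.     1.   ]] 62.13336974664897
[[-0.899  0.437  0.     0.273]
 [ 0.437  0.899  0.     0.562]
 [-0.     0.    -1.     0.405]
 [ 0.     0.     0.     1.   ]]
```

View pics/crop1.png

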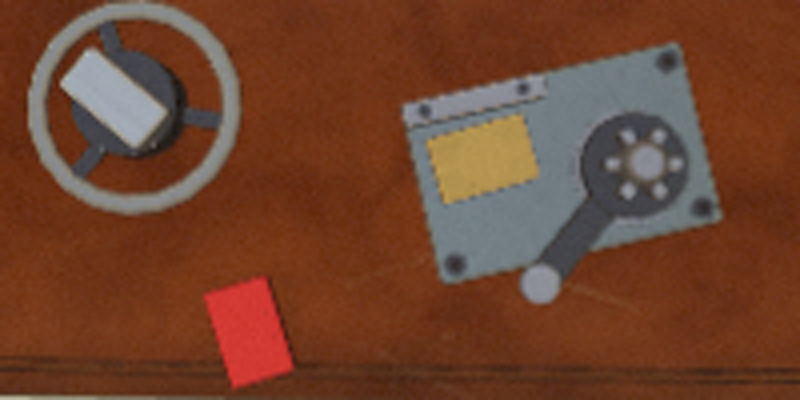

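```bash
cat >> h.py <<'E'
def plan(pos,yaw_y,n,T=None):
    """rows from measured pose to TCP pos with tool y at world azimuth yaw_y deg, tool down"""
    T=tool() if T is None else T; d=(np.array(pos)-T[:3,3])/n; R=T[:3,:3]
    a=(np.degrees(np.arctan2(R[1,1],R[0,1]))-yaw_y+180)%360-180
    print('turn',round(a,2),'d',(d*n).round(4))
    for i in range(n):
        print((R.T@d).round(4),round(a/n,2)); R=R@Rn.from_rotvec([0,0,a/n],degrees=True).as_matrix()
E
python3 -c "
from h import *
plan([.521,.116,.40],-42,12)"
```

```text
turn 106.06 d [ 0.2476 -0.4461 -0.0047]
[-0.0348 -0.0244  0.0004] 8.84
[-0.0382 -0.0188  0.0004] 8.84
[-0.0406 -0.0127  0.0004] 8.84
[-0.042  -0.0063  0.0004] 8.84
[-0.0425  0.0002  0.0004] 8.84
[-0.042   0.0068  0.0004] 8.84
[-0.0404  0.0131  0.0004] 8.84
[-0.0379  0.0192  0.0004] 8.84
[-0.0345  0.0248  0.0004] 8.84
[-0.0303  0.0298  0.0004] 8.84
[-0.0254  0.0341  0.0004] 8.84
[-0.0198  0.0376  0.0004] 8.84
```

Request:
play_rows --pt "100 -0.035 -0.024 0 0 0 9" --pt "100 -0.038 -0.019 0 0 0 9" --pt "100 -0.041 -0.013 0 0 0 9" --pt "100 -0.042 -0.006 0 0 0 9" --pt "100 -0.042 0 0 0 0 9" --pt "100 -0.042 0.007 0 0 0 9" --pt "100 -0.04 0.013 0 0 0 9" --pt "100 -0.038 0.019 0 0 0 9"

```text
clock: 1.95
tool_pos: [0.4358, 0.2626, 0.405]
eef_rot: [0.756, 0.655, 0.0, -0.0]
contact_force: [-0.3, -0.0, 0.9]
opening: 1.003
finger_force: 0.0
```

Request:
play_rows --pt "100 -0.034 0.025 0 0 0 9" --pt "100 -0.03 0.03 0 0 0 9" --pt "100 -0.025 0.034 0 0 0 9" --pt "100 -0.02 0.038 0 0 0 7" --pt "100 0 0 0 0 0 0" --pt "100 0 0 0 0 0 0"

```text
clock: 2.7
tool_pos: [0.5143, 0.1142, 0.4046]
eef_rot: [0.913, 0.408, -0.0, -0.001]
contact_force: [0.0, 0.3, -0.1]
opening: 1.0
finger_force: 0.0
```

Run:
```python
from h import *
print(status.get_state()['q'].round(2)); T=tool(); print(T.round(3))
im=cams.snapshot('wrist'); save(im,'w1.png')
spots('wrist',['wheel_grip','shoulder','nose'],T)
```

```text
[-0.48  0.58  0.28  1.88 -0.23  0.72 -0.8 ]
[[ 0.667  0.745 -0.001  0.514]
 [ 0.745 -0.667  0.001  0.114]
 [ 0.    -0.001 -1.     0.405]
 [ 0.     0.     0.     1.   ]]
wrist wheel_grip 0.92 [0.525 0.129 0.02 ] [325. 181.]
wrist shoulder 0.77 [ 0.477 -0.17   0.072] [483. 435.]
wrist nose 0.81 [ 0.476 -0.166  0.073] [480. 435.]
wrist nose 0.23 [ 0.486 -0.075  0.043] [430. 359.]
```

View pics/w1.png

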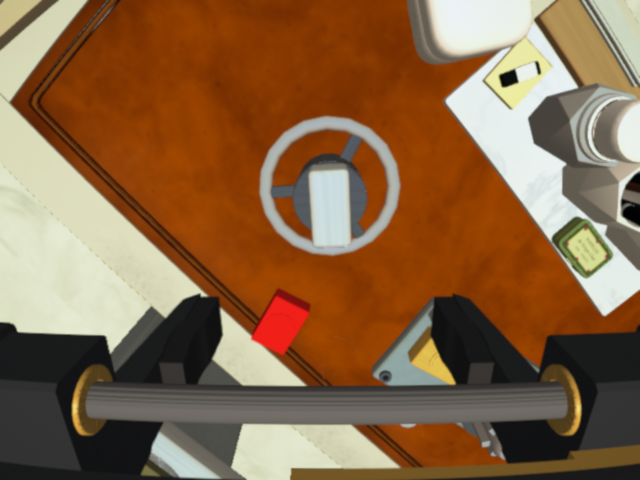

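The wheel is centred near (330,185), with the bar's top face spanning about (311–351, 170–247), nearly aligned with the image vertical. I'll segment it for exact numbers.

Run:
```python
from h import *
T=tool(); im=cv2.cvtColor(cv2.imread('pics/w1.png'),cv2.COLOR_BGR2RGB)
hsv=cv2.cvtColor(im,cv2.COLOR_RGB2HSV); print(im[200:250:10,330], im[160:176:2,330], im[210,300:360:5].tolist())
m=((hsv[...,1]<90)&(hsv[...,2]>70)).astype(np.uint8); m[:, :250]=0; m[:,410:]=0; m[:105]=0; m[265:]=0
# rim outer contour
cs,_=cv2.findContours(m,cv2.RETR_EXTERNAL,cv2.CHAIN_APPROX_NONE); c=max(cs,key=cv2.contourArea).reshape(-1,2)
W=onplane('wrist',c,.018,T)[:,:2]
ok=np.ones(len(W),bool)
for _ in range(5):
    A=np.c_[2*W[ok],np.ones(ok.sum())]; s=np.linalg.lstsq(A,(W[ok]**2).sum(1),rcond=None)[0]
    rad=np.sqrt(s[2]+s[:2]@s[:2]); e=abs(np.hypot(*(W-s[:2]).T)-rad); ok=e<.003
print('rim',s[:2],rad,ok.mean())
g=((im.min(2)>135)).astype(np.uint8); g[:,:295]=0; g[:,365:]=0; g[:160]=0; g[260:]=0
cs,_=cv2.findContours(g,cv2.RETR_EXTERNAL,cv2.CHAIN_APPROX_NONE); 
for c in cs:
    if cv2.contourArea(c)<300: continue
    W=onplane('wrist',c.reshape(-1,2),.1,T)[:,:2]
    print(cv2.boundingRect(c), cv2.minAreaRect((W*1000).astype(np.float32)))
```

```text
[[205 221 223]
 [204 221 222]
 [202 220 220]
 [201 219 217]
 [199 218 214]] [[ 60  61  60]
 [ 76  77  78]
 [112 109 101]
 [123 119 107]
 [130 126 115]
 [173 178 163]
 [202 218 208]
 [204 221 222]] [[85, 91, 95], [84, 91, 95], [126, 124, 116], [203, 219, 220], [207, 223, 224], [201, 219, 220], [204, 221, 222], [202, 220, 220], [204, 220, 221], [205, 219, 219], [127, 125, 117], [85, 92, 96]]
rim [0.52286012 0.12128323] 0.06512767173978593 1.0
(295, 169, 70, 86) ((520.8369750976562, 120.57477569580078), (64.73283386230469, 52.25600814819336), 49.92457962036133)
```

Run:
```python
from h import *
T=tool(); im=cv2.cvtColor(cv2.imread('pics/w1.png'),cv2.COLOR_BGR2RGB)
g=((im.min(2)>185)).astype(np.uint8)*255; g[:,:300]=0; g[:,362:]=0; g[:160]=0; g[260:]=0
cs,_=cv2.findContours(g,cv2.RETR_EXTERNAL,cv2.CHAIN_APPROX_NONE); c=max(cs,key=cv2.contourArea)
W=onplane('wrist',c.reshape(-1,2),.1,T)[:,:2]
print(cv2.boundingRect(c), cv2.minAreaRect((W*1000).astype(np.float32)))
plan([.5225,.121,.25],-42,3)
plan([.5225,.121,.25],-43,3)
```

```text
(310, 170, 39, 77) ((523.2640991210938, 121.69252014160156), (57.77941131591797, 26.284364700317383), 51.291690826416016)
turn 0.21 d [ 0.0083  0.0062 -0.1547]
[0.0034 0.0007 0.0516] 0.07
[0.0034 0.0007 0.0516] 0.07
[0.0034 0.0007 0.0516] 0.07
turn 1.21 d [ 0.0083  0.0062 -0.1547]
[0.0034 0.0007 0.0516] 0.4
[0.0034 0.0007 0.0516] 0.4
[0.0034 0.0007 0.0516] 0.4
```

Request:
play_rows --pt "100 0.0055 0.001 0.04 0 0 -1.5" --pt "100 0.0055 0.001 0.04 0 0 -1.5" --pt "100 0 0 0.045 0 0 0" --pt "100 0 0 0.03 0 0 0" --pt "100 0 0 0.016 0 0 0" --pt "100 0 0 0 0 0 0"

```text
clock: 3.65
tool_pos: [0.5231, 0.1208, 0.2332]
eef_rot: [0.902, 0.431, -0.001, -0.0]
contact_force: [-0.6, 0.2, -0.1]
opening: 0.998
finger_force: 0.0
```

Request:
play_rows --pt "20 0 0 0 0 0 0" --pt "20 0 0 0 0 0 0" --pt "20 0 0 0 0 0 0" --pt "20 0 0 0 0 0 0" --pt "20 0 0 0 0 0 0" --pt "20 0 0 0 0 0 0" --grip_force 45

```text
clock: 4.4
tool_pos: [0.5233, 0.1205, 0.2337]
eef_rot: [0.902, 0.431, 0.0, -0.0]
contact_force: [0.0, -0.2, 0.9]
opening: 0.341
finger_force: 0.0
```

Request:
play_rows --pt "10 0 0 0 0 0 0" --pt "10 0 0 0 0 0 0" --pt "10 0 0 0 0 0 0" --grip_force 45

```text
clock: 4.78
tool_pos: [0.5233, 0.1205, 0.2337]
eef_rot: [0.902, 0.431, -0.0, -0.0]
contact_force: [-0.4, 0.3, 0.5]
opening: 0.336
finger_force: 45.0
```

Request:
play_rows --pt "10 0 0 -0.02 0 0 0" --pt "10 0 0 -0.05 0 0 0" --pt "10 0 0 -0.05 0 0 0" --pt "10 0 0 -0.05 0 0 0"

```text
clock: 5.28
tool_pos: [0.5227, 0.1205, 0.4046]
eef_rot: [0.902, 0.431, -0.001, -0.0]
contact_force: [1.3, 0.8, -4.5]
opening: 0.334
finger_force: 45.0
```

Request:
play_rows --pt "10 -0.043 0.021 0 0 0 0" --pt "10 -0.043 0.021 0 0 0 0" --pt "10 -0.043 0.021 0 0 0 0" --pt "10 -0.043 0.021 0 0 0 0" --pt "10 -0.043 0.021 0 0 0 0" --pt "10 -0.043 0.021 0 0 0 0" --pt "10 -0.043 0.021 0 0 0 0" --pt "10 -0.043 0.021 0 0 0 0"

```text
clock: 6.28
tool_pos: [0.4369, -0.2538, 0.4031]
eef_rot: [0.902, 0.431, -0.0, -0.001]
contact_force: [0.8, -0.6, -3.9]
opening: 0.334
finger_force: 45.0
```

Request:
play_rows --pt "10 0 0 0 0 0 0" --pt "10 0 0 0 0 0 0" --pt "10 0 0 0 0 0 0"

```text
clock: 6.65
tool_pos: [0.4382, -0.2511, 0.4033]
eef_rot: [0.902, 0.432, -0.0, -0.001]
contact_force: [-0.1, -0.5, -4.3]
opening: 0.337
finger_force: 45.0
```

Run:
```python
from h import *
s=status.get_state(); print(s['q'].round(2), s['opening'],s['contact_force']); T=tool(); print(T.round(4)); np.save('T2.npy',T)
im=cams.snapshot('wrist'); save(im,'w2.png')
spots('wrist',['shaft_tip','nose','blank'],T)
print(proj('wrist',[[.494,-.183,.096],[.494,-.183,.044]],T))
```

```text
[ 0.3   0.54  0.21  1.94 -0.17  0.68 -0.07] 0.3366209761226701 [-0.11626343 -0.45525696 -4.33739572]
[[ 6.266e-01  7.794e-01 -7.000e-04  4.382e-01]
 [ 7.794e-01 -6.266e-01  1.500e-03 -2.511e-01]
 [ 7.000e-04 -1.500e-03 -1.000e+00  4.033e-01]
 [ 0.000e+00  0.000e+00  0.000e+00  1.000e+00]]
wrist shaft_tip 0.72 [ 0.482 -0.172  0.043] [309. 101.]
wrist nose 0.59 [ 0.484 -0.169  0.039] [308.  96.]
wrist nose 0.5 [ 0.665 -0.296  0.027] [561.  84.]
wrist blank 0.86 [ 0.497 -0.101  0.042] [265.  16.]
wrist blank 0.69 [0.371 0.024 0.028] [61.  7.]
[[328.50109894 100.81853994]
 [328.18373944 101.82112264]]
```

View pics/w2.png

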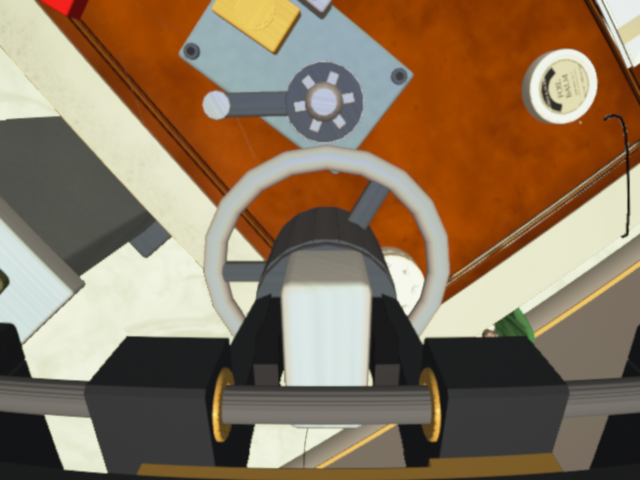

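The shaft's pilot is at (324,101), with six spline ends around it; the lever points left to the nose at (216,105). The wheel is held straight. I'll refine the shaft centre.

Run:
```python
from h import *
T=np.load('T2.npy'); im=cv2.cvtColor(cv2.imread('pics/w2.png'),cv2.COLOR_BGR2RGB)
c=im[55:145,280:370]; hsv=cv2.cvtColor(c,cv2.COLOR_RGB2HSV)
# splines: bright cells between radii; pilot
g=(c.min(2)>140).astype(np.uint8)
n,l,st,ce=cv2.connectedComponentsWithStats(g)
for i in range(1,n):
    if st[i,4]>15:
        uv=ce[i]+[280,55]; print(st[i],uv.round(1),onplane('wrist',[uv],.080,T)[0,:2].round(4))
d=((c.max(2)<100)).astype(np.uint8)   # dark disk outline
cs,_=cv2.findContours(d,cv2.RETR_EXTERNAL,cv2.CHAIN_APPROX_NONE); k=max(cs,key=cv2.contourArea).reshape(-1,2)+[280,55]
W=onplane('wrist',k,.044,T)[:,:2]; ok=k[:,0]>300
for _ in range(8):
    A=np.c_[2*W[ok],np.ones(ok.sum())]; s=np.linalg.lstsq(A,(W[ok]**2).sum(1),rcond=None)[0]
    rad=np.sqrt(s[2]+s[:2]@s[:2]); ok=abs(np.hypot(*(W-s[:2]).T)-rad)<.0015
print(s[:2],rad,ok.mean())
print(onplane('wrist',[(324,101)],.096,T),onplane('wrist',[(216,105)],.04,T))
```

```text
[   0    0   90   90 2763] [328.9  92. ] [ 0.4983 -0.1783]
[ 47  17  12  13 111] [332.3  77.9] [ 0.5063 -0.1722]
[ 22  20  13  14 108] [308.   81.8] [ 0.491  -0.1633]
[ 30  32  28  29 633] [323.4 100.7] [ 0.4914 -0.1805]
[ 62  38  13  10 104] [347.8  97.5] [ 0.5066 -0.1898]
[ 14  46  12  11 102] [299.4 105.8] [ 0.4755 -0.1723]
[53 60 12 13 99] [338.9 121.1] [ 0.4912 -0.1989]
[ 30  64  12  13 100] [315.1 125.2] [ 0.4757 -0.1902]
[ 0.49232314 -0.17935237] 0.015793227976305918 0.8555555555555555
[[ 0.4915086 -0.1811508  0.096    ]] [[ 0.42034725 -0.12594389  0.04      ]]
```

Request:
play_rows --pt "10 0.03 -0.001 0.01 0 0 0" --pt "10 0.03 -0.001 0.015 0 0 0" --pt "10 0.02 -0.001 0.015 0 0 0" --pt "10 0.0075 0 0.012 0 0 0" --pt "10 0 0 0 0 0 0" --pt "10 0 0 0 0 0 0" --pt "10 0 0 0 0 0 0"

```text
clock: 7.72
tool_pos: [0.4901, -0.1837, 0.3523]
eef_rot: [0.903, 0.43, 0.0, 0.001]
contact_force: [-0.2, -0.0, -4.0]
opening: 0.337
finger_force: 45.0
```

Run:
```python
from h import *
plan([.491,-.181,.316],-38.7,2); print(status.get_state()['q'].round(2))
```

```text
turn -0.34 d [ 0.0009  0.0027 -0.0363]
[ 0.0014 -0.0005  0.0181] -0.17
[ 0.0014 -0.0005  0.0181] -0.17
[ 0.15  0.64  0.2   1.94 -0.21  0.58 -0.19]
```

Request:
play_rows --pt "10 0.0013 -0.0005 0.01 0 0 -0.2" --pt "10 0.0013 -0.0005 0.01 0 0 0" --pt "10 0 0 0.008 0 0 0" --pt "10 0 0 0.006 0 0 0" --pt "10 0 0 0.004 0 0 0" --pt "10 0 0 0 0 0 0"

```text
clock: 8.48
tool_pos: [0.4913, -0.1802, 0.3134]
eef_rot: [0.902, 0.432, -0.0, -0.0]
contact_force: [-0.0, -0.6, -4.0]
opening: 0.333
finger_force: 45.0
```

Request:
play_rows --pt "10 0 0 0.002 0 0 0" --pt "10 0 0 0.002 0 0 0" --pt "10 0 0 0 0 0 0" --pt "10 0 0 0 0 0 0"

```text
clock: 8.98
tool_pos: [0.4914, -0.1801, 0.3097]
eef_rot: [0.902, 0.433, 0.0, 0.0]
contact_force: [-0.5, -0.3, -3.5]
opening: 0.337
finger_force: 45.0
```

Request:
play_rows --pt "10 0 0 0.001 0 0 0" --pt "10 0 0 0.001 0 0 0" --pt "10 0 0 0.001 0 0 0" --pt "10 0 0 0 0 0 0" --pt "10 0 0 0 0 0 0"

```text
clock: 9.6
tool_pos: [0.4914, -0.1801, 0.3093]
eef_rot: [0.902, 0.432, 0.001, 0.0]
contact_force: [-3.2, 2.7, 22.5]
opening: 0.335
finger_force: 45.0
```

Request:
play_rows --pt "10 0 0 0 0 0 4" --pt "10 0 0 0 0 0 4" --pt "10 0 0 0 0 0 2" --pt "10 0 0 0 0 0 0"

```text
clock: 10.1
tool_pos: [0.492, -0.1808, 0.3095]
eef_rot: [0.936, 0.352, 0.002, 0.001]
contact_force: [-3.6, 0.3, 22.1]
opening: 0.338
finger_force: 45.0
```

Request:
play_rows --pt "10 0 0 0 0 0 4" --pt "10 0 0 0 0 0 4" --pt "10 0 0 0 0 0 0"

```text
clock: 10.48
tool_pos: [0.4922, -0.1813, 0.3095]
eef_rot: [0.958, 0.286, 0.002, 0.002]
contact_force: [-1.8, -0.8, 19.3]
opening: 0.335
finger_force: 45.0
```

Request:
play_rows --pt "10 0 0 0 0 0 4" --pt "10 0 0 0 0 0 4" --pt "10 0 0 0 0 0 0"

```text
clock: 10.85
tool_pos: [0.4924, -0.1814, 0.3094]
eef_rot: [0.976, 0.218, 0.003, 0.002]
contact_force: [-1.5, -0.6, 17.6]
opening: 0.333
finger_force: 45.0
```

Request:
play_rows --pt "10 0 0 0 0 0 4" --pt "10 0 0 0 0 0 3" --pt "10 0 0 0 0 0 0"

```text
clock: 11.22
tool_pos: [0.4923, -0.1816, 0.309]
eef_rot: [0.987, 0.158, 0.002, 0.002]
contact_force: [-1.4, -0.4, 13.6]
opening: 0.337
finger_force: 45.0
```

Request:
play_rows --pt "10 0 0 0.001 0 0 4" --pt "10 0 0 0 0 0 3" --pt "10 0 0 0 0 0 0"

```text
clock: 11.6
tool_pos: [0.4913, -0.1802, 0.3056]
eef_rot: [0.995, 0.098, 0.0, 0.0]
contact_force: [-0.4, -2.3, -1.7]
opening: 0.33
finger_force: 45.0
```

Run:
```python
from h import *
s=status.get_state(); print(s['moment'].round(3),s['q'].round(2))
save(cams.snapshot('top')[230:330,330:430],'t3.png'); spots('top',['nose'])
im=cv2.imread('pics/t3.png'); save(cv2.resize(im,None,fx=4,fy=4,interpolation=2)[...,::-1],'t3b.png')
```

```text
[-0.457  0.107  0.008] [ 0.06  0.74  0.34  1.98 -0.49  0.5  -0.62]
top nose 0.66 [ 0.541 -0.149  0.098] [377. 253.]
```

Request:
play_rows --pt "10 0 0 0.004 0 0 0" --pt "10 0 0 0.004 0 0 0" --pt "10 0 0 0.004 0 0 0" --pt "10 0 0 0 0 0 0"

```text
clock: 12.2
tool_pos: [0.4914, -0.1803, 0.2932]
eef_rot: [0.995, 0.098, -0.0, 0.0]
contact_force: [1.4, -3.0, -6.5]
opening: 0.335
finger_force: 45.0
```

Request:
play_rows --pt "10 0 0 0.004 0 0 0" --pt "10 0 0 0.004 0 0 0" --pt "10 0 0 0.003 0 0 0" --pt "10 0 0 0.002 0 0 0" --pt "10 0 0 0.002 0 0 0" --pt "10 0 0 0 0 0 0"

```text
clock: 12.95
tool_pos: [0.4914, -0.1803, 0.2786]
eef_rot: [0.995, 0.098, 0.0, 0.0]
contact_force: [0.5, -3.8, -3.6]
opening: 0.333
finger_force: 45.0
```

Request:
play_rows --pt "10 0 0 0.001 0 0 0" --pt "10 0 0 0.001 0 0 0" --pt "10 0 0 0.001 0 0 0" --pt "10 0 0 0 0 0 0" --pt "10 0 0 0 0 0 0"

```text
clock: 13.58
tool_pos: [0.4912, -0.1805, 0.2776]
eef_rot: [0.995, 0.098, 0.001, 0.0]
contact_force: [-3.0, -3.8, 16.3]
opening: 0.339
finger_force: 45.0
```

Request:
play_rows --pt "10 0 0 -0.001 0 0 5" --pt "10 0 0 0 0 0 5" --pt "10 0 0 0 0 0 5" --pt "10 0 0 0 0 0 5" --pt "10 0 0 0 0 0 5" --pt "10 0 0 0 0 0 5" --pt "10 0 0 0 0 0 0" --pt "10 0 0 0 0 0 0"

```text
clock: 14.58
tool_pos: [0.4912, -0.1815, 0.2777]
eef_rot: [0.987, -0.163, 0.001, 0.001]
contact_force: [-2.2, -7.1, 5.8]
opening: 0.334
finger_force: 45.0
```

Run:
```python
from h import *
s=status.get_state(); R=tool(); print(s['moment'].round(3),s['q'].round(2),s['contact_force'].round(1),np.degrees(np.arctan2(R[1,0],R[0,0])))
im=cams.snapshot('top'); save(cv2.resize(im[230:330,330:430],None,fx=5,fy=5,interpolation=2),'t4.png'); spots('top',['blank','nose'])
```

```text
[-1.362  0.592  0.318] [ 0.01  0.81  0.43  2.   -0.71  0.48 -0.93] [-2.2 -7.1  5.8] -18.736334826722526
top blank 0.4 [ 0.506 -0.079  0.04 ] [345. 269.]
top nose 0.6 [ 0.671 -0.301  0.02 ] [435. 204.]
```

View pics/t4.png

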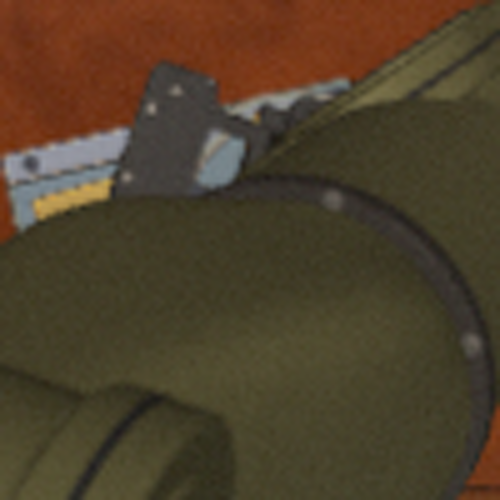

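The arm hides the clamp in the top view, leaving only the blank's edge and the fence at upper left. I'll continue turning and watch the moment.

Request:
play_rows --pt "10 0 0 0 0 0 3" --pt "10 0 0 0 0 0 3" --pt "10 0 0 0 0 0 0" --pt "10 0 0 0 0 0 0"

```text
clock: 15.22
tool_pos: [0.4912, -0.1815, 0.2777]
eef_rot: [0.977, -0.214, 0.001, 0.001]
contact_force: [-2.1, -6.3, 6.5]
opening: 0.338
finger_force: 45.1
```

```bash
cat > st.py <<'E'
from h import *
s=status.get_state(); R=tool(); print(s['clock'],s['moment'].round(3),s['q'].round(2),s['contact_force'].round(1),s['tool_pos'].round(4),np.degrees(np.arctan2(R[1,0],R[0,0])).round(1), s['joint_torque'].round(2))
E
python3 st.py
python3 - <<'E'
from h import *
im=cams.snapshot('side'); save(cv2.resize(im[200:380,200:440],None,fx=3.3,fy=3.3,interpolation=2),'s5.png')
E
```

```text
15.225 [-1.383  0.66   0.428] [-0.    0.82  0.46  2.   -0.75  0.5  -0.99] [-2.1 -6.3  6.5] [ 0.4912 -0.1815  0.2777] -24.7 [ -3.24 -44.71   3.08  -6.27  -1.27   1.4   -0.47]
```

View pics/s5.png

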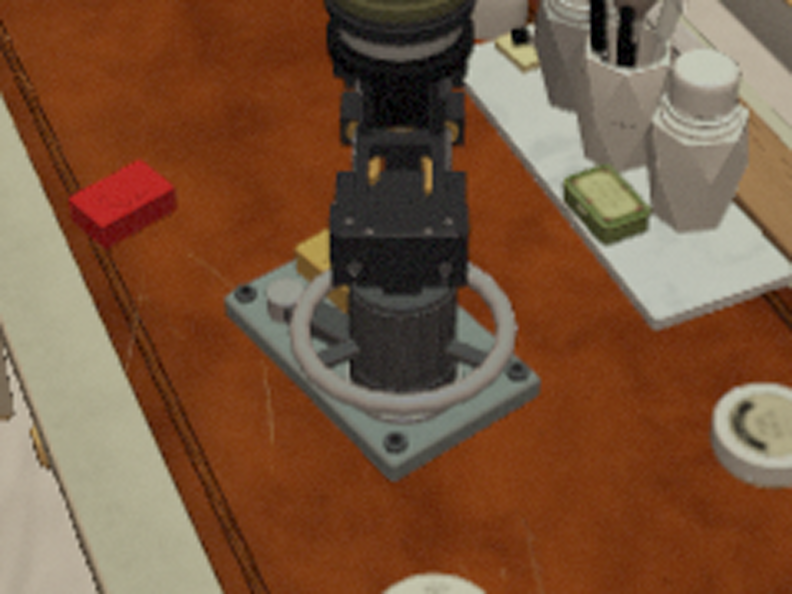

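The side view shows the wheel home, with the nose now at crop (285,300), so full (286,291), and approaching the brass blank.

Run:
```python
from h import *
for uv in [(286.4,290)]:
    X=onplane('side',[uv],.04)[0]; d=X[:2]-[.491,-.181]; print(X,np.hypot(*d),np.degrees(np.arctan2(d[1],d[0])))
# vice yaw from bolts: w2 image bolts (192,51),(400,76) ; 
T=np.load('T2.npy'); b=onplane('wrist',[(192,51),(400,76)],.018,T)[:,:2]; print(b, b-[.491,-.181])
```

```text
[ 0.44541205 -0.11296575  0.04      ] 0.08189578758384651 123.82499649035053
[[ 0.42939696 -0.07570486]
 [ 0.55548933 -0.20494578]] [[-0.06160304  0.10529514]
 [ 0.06448933 -0.02394578]]
```

Request:
play_rows --pt "10 0 0 0 0 0 4" --pt "10 0 0 0 0 0 4" --pt "10 0 0 0 0 0 3" --pt "10 0 0 0 0 0 0" --pt "10 0 0 0 0 0 0"

```text
clock: 15.9
tool_pos: [0.4912, -0.1816, 0.2777]
eef_rot: [0.952, -0.306, 0.001, 0.001]
contact_force: [-1.9, -6.5, 7.6]
opening: 0.335
finger_force: 45.1
```

```bash
python3 st.py
```

```text
15.9 [-1.411  0.7    0.582] [-0.03  0.83  0.51  2.   -0.81  0.52 -1.12] [-1.9 -6.5  7.6] [ 0.4912 -0.1816  0.2777] -35.7 [ -3.27 -44.74   3.66  -6.18  -1.37   1.52  -0.56]
```

Request:
play_rows --pt "10 0 0 0 0 0 3" --pt "10 0 0 0 0 0 2" --pt "10 0 0 0 0 0 0" --pt "10 0 0 0 0 0 0"

```text
clock: 16.4
tool_pos: [0.4912, -0.1815, 0.2777]
eef_rot: [0.938, -0.347, 0.001, 0.002]
contact_force: [-3.0, -7.2, 7.0]
opening: 0.338
finger_force: 45.5
```

```bash
python3 st.py
python3 - <<'E'
from h import *
im=cams.snapshot('side'); save(cv2.resize(im[240:360,250:410],None,fx=5,fy=5,interpolation=2),'s6.png')
E
```

```text
16.4 [-1.518  0.739  1.142] [-0.04  0.84  0.54  2.   -0.84  0.53 -1.18] [-3.  -7.2  7. ] [ 0.4912 -0.1815  0.2777] -40.5 [ -2.96 -44.77   4.06  -5.98  -1.92   1.64  -1.12]
```

View pics/s6.png

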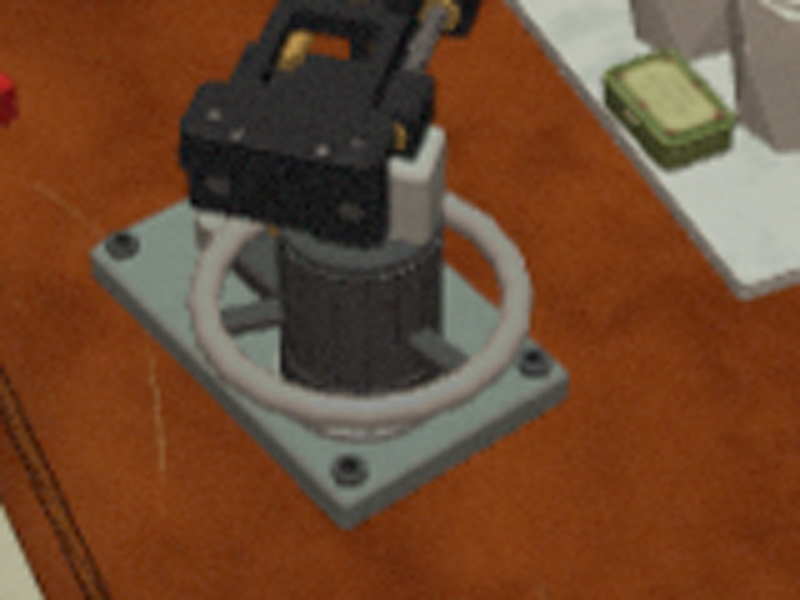

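Request:
play_rows --pt "10 0 0 0 0 0 1" --pt "10 0 0 0 0 0 1" --pt "10 0 0 0 0 0 0" --pt "10 0 0 0 0 0 0"

```text
clock: 16.95
tool_pos: [0.4913, -0.1816, 0.2778]
eef_rot: [0.932, -0.362, 0.001, 0.002]
contact_force: [-3.4, -8.2, 6.3]
opening: 0.336
finger_force: 46.3
```

```bash
python3 st.py
```

```text
16.95 [-1.573  0.687  1.561] [-0.05  0.84  0.55  2.   -0.85  0.54 -1.21] [-3.4 -8.2  6.3] [ 0.4913 -0.1816  0.2778] -42.4 [ -2.74 -44.8    4.27  -5.75  -2.32   1.77  -1.57]
```

Request:
play_rows --pt "10 0 0 0 0 0 1" --pt "10 0 0 0 0 0 1" --pt "10 0 0 0 0 0 0" --pt "10 0 0 0 0 0 0" --pt "10 0 0 0 0 0 0"

```text
clock: 17.58
tool_pos: [0.4916, -0.1817, 0.2778]
eef_rot: [0.926, -0.378, 0.002, 0.002]
contact_force: [-1.9, -7.5, 5.9]
opening: 0.341
finger_force: 47.5
```

```bash
python3 st.py
```

```text
17.575 [-1.609  0.587  1.714] [-0.05  0.84  0.56  2.   -0.86  0.54 -1.23] [-1.9 -7.5  5.9] [ 0.4916 -0.1817  0.2778] -44.4 [ -2.78 -44.94   4.36  -5.34  -2.35   2.02  -1.7 ]
```

Request:
play_rows --pt "45 0 0 0 0 0 0" --pt "60 0 0 0 0 0 0" --pt "90 0 0 0 0 0 0" --pt "90 0 0 0 0 0 0" --pt "90 0 0 0 0 0 0" --pt "90 0 0 0 0 0 0"

```text
clock: 18.32
tool_pos: [0.4913, -0.18, 0.2767]
eef_rot: [0.925, -0.381, -0.0, -0.0]
contact_force: [-0.7, 0.5, 0.9]
opening: 0.904
finger_force: 0.0
```

Request:
play_rows --pt "90 0 0 -0.01 0 0 0" --pt "90 0 0 -0.03 0 0 0" --pt "90 0 0 -0.05 0 0 0" --pt "90 0 0 -0.04 0 0 0" --pt "90 -0.05 0 0 0 0 0" --pt "90 -0.05 0 0 0 0 0" --pt "90 0 0 0 0 0 0" --pt "90 0 0 0 0 0 0"

```text
clock: 19.32
tool_pos: [0.4209, -0.11, 0.4074]
eef_rot: [0.925, -0.381, 0.001, -0.0]
contact_force: [-0.5, -0.1, -0.4]
opening: 0.904
finger_force: 0.0
```

```bash
python3 st.py
python3 - <<'E'
from h import *
T=tool(); np.save('T7.npy',T); im=cams.snapshot('wrist'); save(im,'w7.png')
spots('wrist',['blank','nose','wheel_grip'],T)
E
```

```text
19.325 [ 0.039  0.075 -0.043] [-0.35  0.57  0.81  2.14 -0.66  0.7  -1.45] [-0.5 -0.1 -0.4] [ 0.4209 -0.11    0.4074] -44.7 [-6.000e-01 -3.501e+01  7.210e+00 -9.520e+00  1.000e-02  2.000e-02
 -0.000e+00]
wrist blank 0.92 [ 0.504 -0.092  0.041] [245. 152.]
wrist blank 0.7 [0.382 0.038 0.028] [252. 326.]
wrist blank 0.25 [ 0.492 -0.18   0.064] [327.  85.]
wrist nose 0.86 [ 0.476 -0.105  0.035] [280. 164.]
wrist nose 0.69 [ 0.418 -0.335  0.029] [520.  21.]
wrist nose 0.64 [ 0.492 -0.178  0.066] [325.  87.]
wrist wheel_grip 0.74 [ 0.493 -0.18   0.066] [326.  84.]
```

View pics/w7.png

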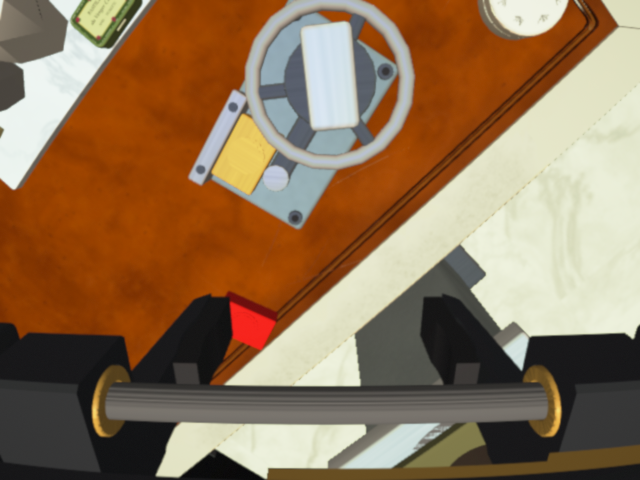

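The blank lies against the fence (198–244, 92–180), with the nose at (276,178) touching it. The wheel is on the shaft. I'll check the angles numerically and in one last crop.

Run:
```python
from h import *
T=np.load('T7.npy'); im=cv2.cvtColor(cv2.imread('pics/w7.png'),cv2.COLOR_BGR2RGB)
hsv=cv2.cvtColor(im,cv2.COLOR_RGB2HSV)
m=((hsv[...,0]>17)&(hsv[...,0]<32)&(hsv[...,1]>90)&(hsv[...,2]>150)).astype(np.uint8); m[:100]=0;m[200:]=0;m[:,:205]=0;m[:,280:]=0
c=max(cv2.findContours(m,0,1)[0],key=cv2.contourArea); W=onplane('wrist',c.reshape(-1,2),.04,T)[:,:2]
print('blank',cv2.minAreaRect((W*1000).astype(np.float32)))
b=onplane('wrist',[(386,71),(295,217)],.018,T)[:,:2]; v=b[0]-b[1]; yaw=np.degrees(np.arctan2(v[1],v[0])-np.arctan2(-158,95)); print('vice yaw',yaw)
n=onplane('wrist',[(276,178)],.04,T)[0,:2]-[.491,-.1807]; a=np.degrees(np.arctan2(n[1],n[0])); print('nose',np.hypot(*n),a,'q',1.1-np.radians(a-yaw-90))
f=onplane('wrist',[(234,92),(190,180)],.048,T)[:,:2]; v=f[1]-f[0]; print('fence back dir',np.degrees(np.arctan2(v[1],v[0]))-90)
print('fence inner',onplane('wrist',[(245,95),(202,183)],.048,T))
save(cv2.resize(im[80:230,180:320],None,fx=4,fy=4,interpolation=2),'w7c.png')
```

```text
blank ((501.8687438964844, -90.66209411621094), (39.88157653808594, 59.794979095458984), 13.776257514953613)
vice yaw -17.64314235255748
nose 0.08890952702845967 104.05407103459093 q 0.5467792626870362
fence back dir 14.376590770932324
fence inner [[ 0.5343826  -0.12786523  0.048     ]
 [ 0.51234329 -0.04741889  0.048     ]]
```

View pics/w7c.png

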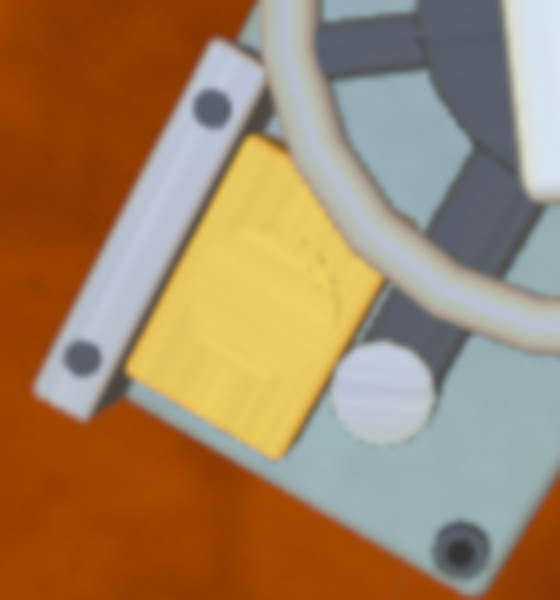

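The crop shows the blank square to and flush with the fence, and the nose touching its free side. By measurement the nose is at 104° with the vice at about 13.8°, giving a joint value of about 1.10, and the blank's x is about 32 mm. Handing in.

```bash
python3 -c "
from plant import r
print(r.finish_job())"
```

```text
the job is handed in; nothing more can be done
None
```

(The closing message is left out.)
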